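Line up the organ keys against the batten

ROBOT

A 6-joint arm with a two-finger parallel gripper is mounted at the origin on the work surface. World frame = base frame: x ahead of the robot, y to its left, z up, the work surface at z = 0. Lengths are in m, angles in rad, forces in N, time in s.
With the tool pointing down it reaches from about 0.425 to 0.95 m from the base axis. Payload 3.5 kg.
Tool frame: the origin (TCP) lies midway between the tips of the shut fingers; the grasp point (between the pads) lies 19 mm behind it; z points along the fingers, y is the line along which they close (so a half turn about z gives the same grasp; the last joint's range is limited). The gripper opens to 85 mm and grips with 20 to 120 N. Pads are 22 mm wide; open, the fingers measure 114 mm over their backs; the gripper's body (76 mm by 85 mm) begins 54 mm behind the grasp point. The pads swing forward as they close: fully open they stand 13 mm farther back than shut.
Start: joints at [-1.282, 0.286, 1.577, -0, 1.279, -0.15], TCP at [0.287, -0.611, 0.231] pointing down, gripper open.
Joint ranges: [-2.77, 2.77], [-0.9, 2.22], [0.21, 2.48], [-1.53, 4.67], [0.24, 2.81], [-2.84, 2.84]. Speed limits (rad/s): [2.79, 2.79, 3.14, 3.14, 3.14, 3.14].

INTERFACE

Orientations are given as a unit quaternion [x, y, z, w].
In Python, from plant import get_state, read_camera, ctrl gives the robot as it stands.
- The arm moves only by the shell command python3 -m crank 'ROWS' [FORCE]. ROWS is JSON, a list of rows, each a list of 3 entries, a list of its own where there are three numbers: the shift along the tool's x, y, z in mm, then the turn about the tool's z in degrees, then the closure in counts, from 0 (fully open) to 255 (shut). In form: [[[tx, ty, tz], yaw, claw], ...]. A call has 1 to 10 rows; each row is the pose to reach, as a shift and turn from the pose commanded when the call began, along the tool's axes at that moment; what a row does not reach only later rows make up. A row lasts 1/10 s, in which the tool goes at most 50 mm and 8.59 degrees, less where a joint would pass 70% of its speed; a pose out of reach is approached as far as the arm can. A call with a gripper value outside its range is refused whole. The fingers move at their own pace and stop on an object; FORCE is the grip in N (left out, the last holds). Time passes only in rows, so rows that repeat a pose let the fingers close. It gives the time, the measured TCP pose, the force, the opening and the grip force at its end, in the units of the state.
- get_state(): the state, without advancing time (a new reading comes with each control period).
- read_camera(name): name is "scene" or "top" or "wrist"; returns a dict with "frame" (400x640x3 uint8, blue, green, red), "range_z" (400x640 float32, m along the optical axis (not along the pixel's ray), 0 where there is no reading), "vfov" (degrees; the focal length in pixels is half the picture's height over the tangent of half this angle, whatever the lens; pixels are square), "cx", "cy" (the principal point, pixels), "k1" (the pictures are not rectified: a ray, as slopes to the right and down, at radius r is drawn at 1 + k1 r^2 times it, then the intrinsics apply), "origin" and "orientation" of the camera in the world. Camera axes: x right, y down, z forward; pixel columns grow to the right and rows downward; lengths in m; the calibration is good to about 2 mm. A picture is of the moment at which its call begins.
- ctrl.sign_off(): hands the job in; it is judged then, once.
The state is a dict: "time": time; "qpos": joint angles; "dq": joint speeds; "joint_efforts": joint torques, N m; "eef_pos": TCP position; "tcp_rot": TCP orientation; "contact_force": force on the tool from outside, world axes, zero at the start; "wrist_torque": the same for the moment, N m; "opening": opening from 0.0 (shut) to 1.0 (fully open); "finger_force": force on a finger pad.
Only numpy, scipy, OpenCV 4.12 (cv2) and the standard library are available. Lean on these libraries where they do the work, as an engineer would, in place of code of your own. Each camera call takes 0.05 s, during which the arm holds its last target. There are 200 camera calls.

TASK

Seven organ keys are laid out on the board to be marked across, white fronts against the dark batten, but two have slipped back towards you and lie a little askew. With a fingertip, straighten each of these two and push it along the board until its white front is up against the batten, square to it and over its own pencil line like the rest. Only push: never pick up or tip a key, and leave the other five keys and everything else on the bench where they are.

Things in the scene. Friction and masses are not known exactly. Their poses are not given: they have to be found in the camera images.
- board: pale plywood layout board 400 x 400 x 12 mm, screwed down, keys lying on it. Origin: centre of its underside; x points away from the robot's side to the batten, y along the batten. Pencil lines along its x at y = -114, -76, -38, 0, 38, 76, 114 mm are the keys' places; a key's own place is the line nearest to its middle
- batten (a point): middle of the working face (towards the robot) of the dark straight batten fixed along the board's far edge, at x = +165 mm of the board, 25 mm above the bench; axes as the board's. The batten is 35 mm wide, 400 long, its top 38 mm above the bench
- key_a: organ key, about 60 g, loose: brown lever 14 mm wide, 20 high, with a white-covered head 22.5 wide, 48 long, 21 high at its +x end; 220 mm long over all; brass button on top near the tail (to 27 mm). Origin: centre of its underside, 110 mm from its white front face (+x) and from its bare tail face (-x). One of the five already in the row, front at the batten; leave alone
- key_b: organ key exactly like key_a. One of the five already in the row, front at the batten; leave alone
- key_c: organ key exactly like key_a. One of the five already in the row, front at the batten; leave alone
- key_d: organ key exactly like key_a. One of the five already in the row, front at the batten; leave alone
- key_e: organ key exactly like key_a. One of the five already in the row, front at the batten; leave alone
- key_f: organ key exactly like key_a. One of the two that have slipped back 40 to 62 mm from the batten, up to 0.08 rad askew, its middle within 3 mm of its own line; always in the second, fourth or sixth place of the row, so with a key of the row on each side
- key_f_front (a point): middle of the white front face of key_f, 10 mm above the board, 110 mm along the key's +x from its origin; axes as the key's
- key_f_tail (a point): middle of the wooden tail face of key_f, 10 mm above the board, 110 mm along the key's -x; axes as the key's
- key_g: organ key exactly like key_a. One of the two that have slipped back 40 to 62 mm from the batten, up to 0.08 rad askew, its middle within 3 mm of its own line; always in the second, fourth or sixth place of the row, so with a key of the row on each side
- key_g_front (a point): middle of the white front face of key_g, 10 mm above the board, 110 mm along the key's +x from its origin; axes as the key's
- key_g_tail (a point): middle of the wooden tail face of key_g, 10 mm above the board, 110 mm along the key's -x; axes as the key's
- hammer: cross-pein hammer lying on the bench to the left, 240 mm long, steel head to its +x, origin on the underside below the handle; leave alone
- screwdriver: screwdriver with a green wooden handle lying on the bench to the right, 195 mm long, origin on the underside near the ferrule; leave alone
- glue: glue jar with a yellow cap, 64 mm across, 85 mm high, on the bench to the left; origin under its centre; leave alone
- cork_block: cork sanding block 75 x 50 x 35 mm on the right near corner of the board; origin under its centre; leave alone
- pin_pot: small round brass pot, 60 mm across, 45 mm high, on the left near corner of the board; origin under its centre; leave alone

How it is judged:
By the outcome, as a careful person would: the job done as asked, in the order asked, and still so for the second after the job is handed in, with the robot touching nothing.
It also fails if it takes over 67 s, if anything falls off the work surface, if the arm or the gripper's body presses on something with over 40 N, if the wrist force passes 120 N, or if a joint passes its speed limit or range.

## Working session

There is one attempt and no reset: what is moved stays moved. The work goes in short steps, Python scripts to look and compute and a shell command to move; the robot and the scene stay as the last step left them, time stands still between calls to the robot, and variables do not carry over. Pictures are saved under pics/ and viewed, at most 10 in all, crops included, and the job is handed in when it is done.

```bash
mkdir -p pics; ls
cat > h.py <<'E'
import numpy as np, cv2
from plant import get_state, read_camera, ctrl
from scipy.spatial.transform import Rotation as R
def cam(n):
    c=read_camera(n); h=c["frame"].shape[0]; c["f"]=h/2/np.tan(np.radians(c["vfov"])/2); c["M"]=R.from_quat(c["orientation"]).as_matrix(); return c
def rays(c,uv):
    uv=np.asarray(uv,float).reshape(-1,2)
    K=np.array([[c["f"],0,c["cx"]],[0,c["f"],c["cy"]],[0,0,1.]])
    p=cv2.undistortPoints(uv[:,None],K,np.array([c["k1"],0,0,0,0.]))[:,0]
    return np.c_[p,np.ones(len(p))]
def onz(c,uv,z):
    d=rays(c,uv)@c["M"].T; o=np.array(c["origin"])
    return o+d*((z-o[2])/d[:,2])[:,None]
E
python3 - <<'E'
from h import *
s=get_state(); print({k:np.round(v,3) for k,v in s.items()})
for n in("top","scene"):
    c=cam(n); cv2.imwrite(f"pics/{n}0.png",c["frame"]); print(n,c["origin"],c["M"].round(3).tolist(),c["f"],c["k1"],c["cx"],c["cy"])
E
```

```text
pics
{'time': np.float64(0.0), 'qpos': array([-1.282,  0.287,  1.578,  0.   ,  1.279, -0.15 ]), 'dq': array([ 0.   ,  0.   , -0.001,  0.001, -0.   , -0.   ]), 'joint_efforts': array([-2.0000e-03, -4.0598e+01, -2.9263e+01, -0.0000e+00,  6.0000e-03,
        0.0000e+00]), 'eef_pos': array([ 0.287, -0.61 ,  0.23 ]), 'tcp_rot': array([ 0.976,  0.218, -0.   , -0.001]), 'contact_force': array([-0.431,  0.059, -0.307]), 'wrist_torque': array([ 0.053, -0.006,  0.009]), 'finger_force': np.float64(0.0), 'opening': np.float64(0.999)}
top [0.48715093 0.03186331 0.9329835 ] [[-0.009, -0.989, 0.15], [-0.999, 0.003, -0.039], [0.038, -0.15, -0.988]] 364.5021279648601 -0.06224237739972763 322.4908597302167 195.79270927649205
scene [1.10550265 0.51691762 0.87007114] [[-0.679, 0.554, -0.483], [0.735, 0.506, -0.452], [-0.006, -0.661, -0.75]] 381.0516319152049 -0.09259415739052612 318.48936565447366 200.3815610880294
```

View pics/top0.png

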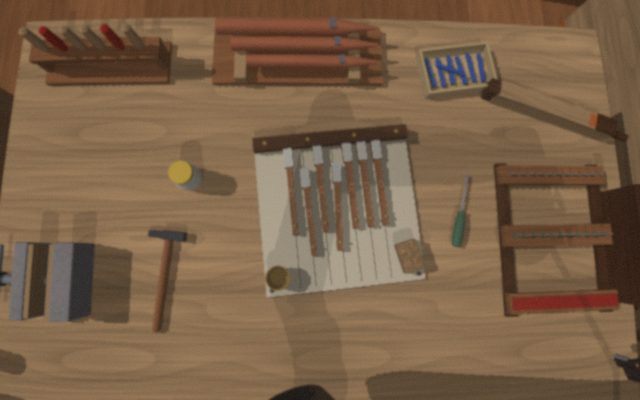

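View pics/scene0.png

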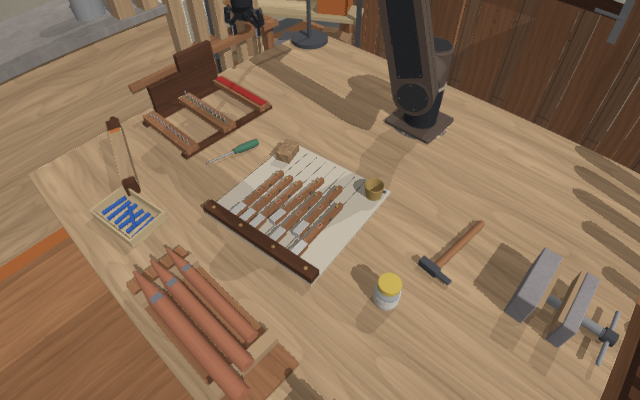

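The top view shows the batten along about (255,140)–(407,130). The slipped keys are the 2nd and 4th from the left, with fronts near (306,172) and (337,167) and tails near (317,254) and (340,249). The scene view agrees. I'll get the board frame from the top view, then move the wrist camera over it.

```bash
cat > b.py <<'E'
from h import *
c=cam("top"); f=c["frame"]; hsv=cv2.cvtColor(f,cv2.COLOR_BGR2HSV)
w=((hsv[...,1]<60)&(hsv[...,2]>100)).astype(np.uint8)
w=cv2.morphologyEx(w,cv2.MORPH_CLOSE,np.ones((15,15)))
cs=max(cv2.findContours(w,0,1)[0],key=cv2.contourArea)
r=cv2.minAreaRect(cs); print(r)
a=cv2.approxPolyDP(cs,8,True)[:,0]; print(a.tolist()); print(onz(c,a,0.012).round(4).tolist())
s=get_state(); M=R.from_quat(s["tcp_rot"]).as_matrix(); print(M.round(3).tolist())
k=cam("wrist"); print(np.round(M.T@(np.array(k["origin"])-s["eef_pos"]),3),(M.T@k["M"]).round(3).tolist(),k["f"],k["k1"])
# batten dark ridge: top edge points
print(onz(c,[[254,140],[407,128]],0.038).round(4).tolist(), onz(c,[[306,170],[337,166],[317,255],[341,250]],0.03).round(3).tolist())
E
python3 b.py
```

```text
((337.2021789550781, 215.41897583007812), (145.687255859375, 159.25111389160156), 83.41805267333984)
[[404, 142], [255, 155], [264, 269], [290, 271], [290, 286], [267, 295], [424, 277], [402, 272], [398, 242], [420, 249]]
[[0.7707, -0.222, 0.012], [0.7345, 0.1697, 0.012], [0.4441, 0.1422, 0.012], [0.4387, 0.0779, 0.012], [0.4022, 0.0778, 0.012], [0.3809, 0.1342, 0.012], [0.4193, -0.2585, 0.012], [0.4327, -0.2027, 0.012], [0.5078, -0.1951, 0.012], [0.4895, -0.2512, 0.012]]
[[0.905, 0.425, -0.001], [0.425, -0.905, 0.002], [0.0, -0.002, -1.0]]
[ 0.081  0.001 -0.143] [[-0.001, -0.948, -0.318], [1.0, -0.001, -0.001], [0.0, -0.318, 0.948]] 340.824088384896 -0.06814600329620905
[[0.7667, 0.1692, 0.038], [0.8005, -0.2245, 0.038]] [[0.69, 0.038, 0.03], [0.701, -0.041, 0.03], [0.478, 0.011, 0.03], [0.489, -0.048, 0.03]]
```

```bash
python3 -m crank '[[[50,-34,-2],5,0],[[100,-68,-4],10,0],[[150,-102,-6],15,0],[[200,-136,-8],20,0],[[240,-163,-10],20,255],[[280,-190,-12],20,255],[[320,-218,-14],20,255],[[360,-245,-16],20,255],[[400,-272,-18],20,255],[[440,-300,-20],20,255]]'
```

```text
time: 1.2
eef_pos: [0.5417, -0.179, 0.2501]
tcp_rot: [0.999, 0.045, 0.0, 0.0]
contact_force: [0.4, -1.1, -0.5]
opening: 0.0
finger_force: 0.0
```

```bash
python3 -m crank '[[[35,-45,0],0,255],[[65,-90,0],0,255],[[100,-140,0],0,255],[[100,-140,0],0,255],[[100,-140,0],0,255]]'
python3 - <<'E'
from h import *
c=cam("wrist"); cv2.imwrite("pics/w1.png",c["frame"])
E
```

```text
time: 1.7
eef_pos: [0.6289, -0.0295, 0.2495]
tcp_rot: [0.999, 0.047, -0.0, -0.0]
contact_force: [-0.5, -0.3, -0.3]
opening: -0.0
finger_force: 0.0
```

View pics/w1.png

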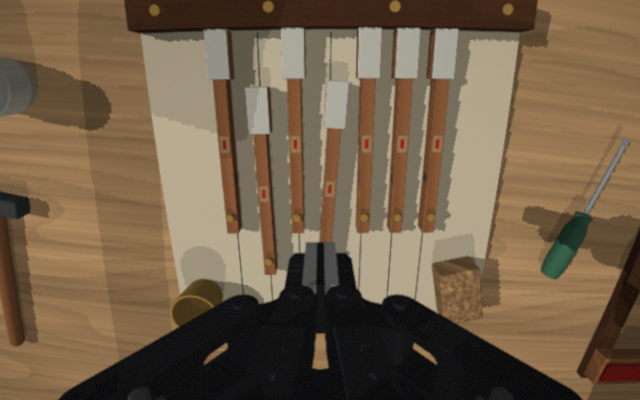

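The wrist view shows the fronts of slipped keys at about (258,88) and (337,82). Row heads sit at (217,30), (292,28), (369,28), (407,28) and (445,28), with pencil lines visible at (259,50) and (331,45). I'll measure the top faces using depth plus colour.

```bash
cat > m.py <<'E'
from h import *
def measure(show=True,lines=True):
    c=cam("wrist"); h,w=c["range_z"].shape
    u,v=np.meshgrid(np.arange(w),np.arange(h)); uv=np.c_[u.ravel(),v.ravel()]
    P=(rays(c,uv)*c["range_z"].reshape(-1,1))@c["M"].T+c["origin"]; Z=P[:,2].reshape(h,w)
    hsv=cv2.cvtColor(c["frame"],cv2.COLOR_BGR2HSV); H,S,V=[hsv[...,i].astype(int) for i in range(3)]
    top=(Z>.026)&(Z<.045)
    white=(top&(S<60)&(V>110)).astype(np.uint8)
    n,lab,st,ce=cv2.connectedComponentsWithStats(white)
    out=[]
    for i in range(1,n):
        if st[i,4]<300: continue
        cn=max(cv2.findContours((lab==i).astype(np.uint8),0,1)[0],key=cv2.contourArea)[:,0]
        q=onz(c,cn,.033)[:,:2]
        r=cv2.minAreaRect((q*1000).astype(np.float32)); 
        out.append((r,ce[i],np.median(Z[lab==i])))
    out.sort(key=lambda o:o[1][0])
    brown=top&(S>90)&((H<14)|(H>172))&(V>70)
    n,lab,st,_=cv2.connectedComponentsWithStats(brown.astype(np.uint8))
    br=[]
    for i in range(1,n):
        if st[i,4]<300 or st[i,2]>60: continue
        m=lab==i
        rows=np.where(m.any(1))[0]
        mid=np.array([[np.where(m[y])[0][[0,-1]].mean(),y] for y in rows[2:-2]])
        q=onz(c,mid,.032)[:,:2]; 
        k=np.polyfit(q[:,0],q[:,1],1); k=np.polyfit(*q[abs(np.polyval(k,q[:,0])-q[:,1])<.0015].T,1)
        br.append((mid[0,0],np.arctan(k[0]),q[0],q[-1],k,np.median(Z[m])))
    br.sort(key=lambda b:b[0])
    return c,Z,P,out,br
if __name__=="__main__":
    c,Z,P,out,br=measure()
    for r,ce,z in out: print("head",np.round(r[0],1),np.round(r[1],1),round(r[2],2),ce.round(0),z.round(4))
    for b in br: print("lever",round(b[0]),"yaw %.2f deg"%np.degrees(b[1]),b[2].round(4),b[3].round(4),b[5].round(4))
    print("z board",np.median(Z[100:140,160:190]),"z batten",np.median(Z[8:18,300:340]))
    g=cv2.cvtColor(c["frame"],cv2.COLOR_BGR2GRAY).astype(int)
    for x0,rws in ((259,(36,48,60,72)),(331,(36,48,60,72)),(240,(250,265,280)),(298,(240,248)),(364,(245,255,265,275)),(393,(245,260,275)),(421,(245,260,275))):
        print("line",[ (onz(c,[[x0-9+g[y,x0-9:x0+10].argmin(),y]],.012)[0,:2]*1000).round(1).tolist() for y in rws])
    print("face",[(onz(c,[[x,8+np.diff(g[8:45,x]).argmax()+.5]],.012)[0,:2]*1000).round(1).tolist() for x in (170,245,320,490)])
E
python3 m.py
```

```text
head [723.6  82.2] [47.4 22.4] 5.83 [214.  53.] 0.033
head [672.1  38.5] [48.3 23. ] 6.96 [255. 109.] 0.033
head [730.8   6.4] [47.1 22.2] 6.08 [290.  52.] 0.033
head [685.1 -41. ] [48.6 22.6] 1.6 [334. 103.] 0.033
head [738.3 -69.3] [48.1 22.7] 6.79 [367.  51.] 0.033
head [ 741.8 -106.7] [47.2 23. ] 5.61 [405.  51.] 0.0329
head [ 745.9 -144.3] [47.6 23.2] 5.51 [443.  52.] 0.0329
lever 217 yaw 5.65 deg [0.6973 0.0793] [0.5321 0.063 ] 0.032
lever 258 yaw 6.57 deg [0.6446 0.0352] [0.4814 0.0165] 0.032
lever 292 yaw 5.61 deg [0.7046 0.0036] [ 0.6399 -0.0088] 0.032
lever 294 yaw 5.64 deg [ 0.6318 -0.0034] [ 0.5392 -0.0125] 0.0321
lever 322 yaw 1.90 deg [ 0.5918 -0.0373] [ 0.5307 -0.046 ] 0.032
lever 332 yaw 1.71 deg [ 0.658  -0.0423] [ 0.6006 -0.0443] 0.0322
lever 366 yaw 5.58 deg [ 0.7115 -0.0709] [ 0.5474 -0.0875] 0.032
lever 403 yaw 5.49 deg [ 0.7153 -0.1089] [ 0.5507 -0.1252] 0.0319
lever 440 yaw 5.68 deg [ 0.7193 -0.1462] [ 0.5553 -0.1631] 0.0319
lever 602 yaw 25.71 deg [ 0.3743 -0.4675] [ 0.3268 -0.5036] 0.0382
z board 0.0120351380200458 z batten 0.038016307372302494
line [[745.1, 46.0], [732.9, 50.7], [720.9, 50.3], [708.8, 48.8]]
line [[751.6, -29.3], [739.3, -24.2], [728.0, -31.6], [715.4, -26.4]]
line [[495.2, 60.2], [473.7, 57.5], [451.4, 56.0]]
line [[515.4, -4.1], [506.3, -27.2]]
line [[516.4, -91.4], [502.3, -92.0], [488.0, -93.8], [473.2, -94.5]]
line [[519.7, -128.8], [498.5, -130.9], [476.5, -133.2]]
line [[522.9, -166.5], [501.7, -169.3], [479.6, -170.9]]
face [[744.1, 135.4], [751.5, 56.7], [759.0, -20.3], [776.3, -197.2]]
```

```bash
python3 -m crank '[[[-40,-9,20],0,255],[[-80,-18,50],0,255],[[-110,-24,90],0,255],[[-126,-29,130],0,255],[[-126,-29,165],0,255],[[-126,-29,190],0,255],[[-126,-29,190],0,255],[[-126,-29,190],0,255]]'
python3 - <<'E'
from h import *
c=cam("wrist"); cv2.imwrite("pics/w2.png",c["frame"])
E
```

```text
time: 2.6
eef_pos: [0.5, -0.016, 0.0604]
tcp_rot: [0.999, 0.044, -0.0, 0.0]
contact_force: [-0.5, 0.8, -0.5]
opening: 0.002
finger_force: 0.0
```

View pics/w2.png

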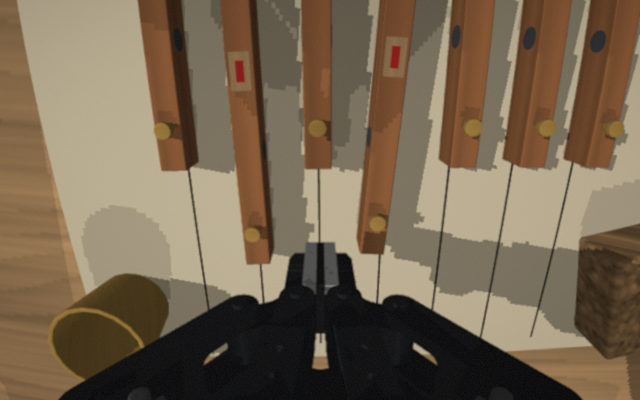

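The picture shows the tips at (288–355, 243), clear between the two slipped levers. The tails are at about (258,262) for the left one and (372,252) for the right one. I'll descend and nudge the tail of the right key (g).

```bash
python3 -m crank '[[[0,0,15],0,255],[[0,0,30],0,255],[[0,0,41],0,255],[[0,0,41],0,255],[[0,3,41],0,255],[[0,6,41],0,255],[[0,8,41],0,255],[[0,10,41],0,255],[[0,12,41],0,255],[[0,12,41],0,255]]'; python3 -m crank '[[[0,2,0],0,255],[[0,3,0],0,255],[[0,3,0],0,255]]'; python3 m.py | grep lever
```

```text
time: 3.65
eef_pos: [0.5013, -0.0272, 0.0192]
tcp_rot: [0.999, 0.045, 0.0, 0.0]
contact_force: [-0.5, -0.1, -0.9]
opening: 0.004
finger_force: 0.0
time: 3.95
eef_pos: [0.5014, -0.03, 0.0189]
tcp_rot: [0.999, 0.045, -0.0, 0.0]
contact_force: [-0.1, -0.0, -0.5]
opening: -0.003
finger_force: 0.0
lever 174 yaw 6.10 deg [0.5858 0.0294] [0.5771 0.0285] 0.033
lever 274 yaw 5.72 deg [ 0.6066 -0.006 ] [ 0.5373 -0.0128] 0.032
lever 387 yaw 2.99 deg [ 0.5988 -0.0462] [ 0.5896 -0.0466] 0.0329
lever 388 yaw 3.72 deg [ 0.6101 -0.0448] [ 0.4913 -0.0551] 0.032
lever 638 yaw 13.65 deg [ 0.594  -0.1475] [ 0.5521 -0.1591] 0.03
```

```bash
cat > k.py <<'E'
# keys in board coords from the wrist view: lever/head edges at mid image, robust axis
from h import *
TH=np.radians(5.61); E=np.array([[np.cos(TH),np.sin(TH)],[-np.sin(TH),np.cos(TH)]])
def run():
    c=cam("wrist"); h,w=c["range_z"].shape
    u,v=np.meshgrid(np.arange(w),np.arange(h)); uv=np.c_[u.ravel(),v.ravel()]
    Z=((rays(c,uv)*c["range_z"].reshape(-1,1))@c["M"].T+c["origin"])[:,2].reshape(h,w)
    hsv=cv2.cvtColor(c["frame"],cv2.COLOR_BGR2HSV).astype(int); H,S,V=hsv[...,0],hsv[...,1],hsv[...,2]
    top=(Z>.029)&(Z<.0365)&~((S<90)&(V<90))
    n,lab,st,_=cv2.connectedComponentsWithStats(top.astype(np.uint8),connectivity=4)
    for i in range(1,n):
        if st[i,4]<800: continue
        m=lab==i; mid=[];wd=[]
        for y in np.where(m.any(1))[0]:
            x=np.where(m[y])[0]; a,b=(onz(c,[[x[0]-.5,y],[x[-1]+.5,y]],.0322)[:,:2]*1000)@E.T
            if x[0]>1 and x[-1]<w-2: mid.append((a+b)/2); wd.append(abs(a[1]-b[1]))
        mid=np.array(mid);wd=np.array(wd)
        if len(mid)<20: continue
        g=(abs(wd-14)<1.7)|(abs(wd-22.5)<1.7)
        if g.sum()<20: continue
        vx,vy,x0,y0=cv2.fitLine(mid[g].astype(np.float32),cv2.DIST_HUBER,0,.01,.01).ravel(); s=vy/vx
        print("key px",st[i,0],"yaw %.2f"%np.degrees(np.arctan(s)),"x %.1f..%.1f"%(mid[:,0].min(),mid[:,0].max()),
          "y-line: at x530 %.1f, at x650 %.1f, at batten752 %.1f"%tuple((y0+s*(X-x0)+103) for X in (530,650,752)),"n",g.sum())
    return c
if __name__=="__main__": run()
E
python3 -m crank '[[[0,-5,0],0,255],[[0,-5,-40],0,255],[[0,-5,-80],0,255],[[0,-5,-120],0,255],[[0,-5,-120],0,255],[[0,-5,-120],0,255]]'; python3 k.py
```

```text
time: 4.6
eef_pos: [0.5016, -0.0248, 0.1401]
tcp_rot: [0.999, 0.045, 0.001, 0.0]
contact_force: [-0.1, -0.7, -0.8]
opening: 0.001
finger_force: 0.0
key px 181 yaw -0.02 x 532.5..630.7 y-line: at x530 113.2, at x650 113.1, at batten752 113.1 n 138
key px 238 yaw 0.99 x 476.7..629.5 y-line: at x530 73.3, at x650 75.4, at batten752 77.2 n 214
key px 294 yaw 0.02 x 532.3..628.8 y-line: at x530 37.7, at x650 37.7, at batten752 37.7 n 143
key px 343 yaw -2.34 x 482.0..628.6 y-line: at x530 1.4, at x650 -3.5, at batten752 -7.7 n 207
key px 399 yaw 0.12 x 532.5..628.8 y-line: at x530 -37.8, at x650 -37.6, at batten752 -37.3 n 140
key px 448 yaw 0.03 x 533.2..629.6 y-line: at x530 -75.4, at x650 -75.4, at batten752 -75.3 n 133
key px 497 yaw -0.04 x 532.5..630.9 y-line: at x530 -113.1, at x650 -113.2, at batten752 -113.3 n 106
```

```bash
python3 -m crank '[[[0,0,40],0,255],[[0,0,80],0,255],[[0,0,110],0,255],[[0,0,121],0,255],[[0,0,121],0,255],[[0,4,121],0,255],[[0,6,121],0,255],[[0,8,121],0,255],[[0,9,121],0,255],[[0,9,121],0,255]]';  python3 -m crank '[[[0,-5,0],0,255],[[-15,-5,0],0,255],[[-30,-5,0],0,255],[[-45,-5,0],0,255],[[-45,-5,0],0,255]]'; python3 k.py
```

```text
time: 5.65
eef_pos: [0.5023, -0.0342, 0.0187]
tcp_rot: [0.999, 0.045, 0.001, 0.0]
contact_force: [0.3, 0.3, -0.7]
opening: 0.0
finger_force: 0.0
time: 6.15
eef_pos: [0.4545, -0.0322, 0.0174]
tcp_rot: [0.999, 0.045, -0.001, -0.0]
contact_force: [-0.5, -0.1, 0.0]
opening: -0.003
finger_force: 0.0
key px 54 yaw -0.82 x 532.4..559.7 y-line: at x530 112.7, at x650 111.0, at batten752 109.5 n 33
key px 156 yaw 0.83 x 476.8..557.5 y-line: at x530 73.1, at x650 74.8, at batten752 76.3 n 206
key px 261 yaw 0.16 x 532.2..556.5 y-line: at x530 37.5, at x650 37.8, at batten752 38.1 n 74
key px 369 yaw -0.69 x 482.3..556.3 y-line: at x530 -2.1, at x650 -3.6, at batten752 -4.8 n 205
key px 471 yaw 0.48 x 532.2..556.8 y-line: at x530 -37.5, at x650 -36.5, at batten752 -35.6 n 58
key px 568 yaw 0.25 x 532.4..558.6 y-line: at x530 -75.0, at x650 -74.5, at batten752 -74.0 n 27
```

```bash
python3 -m crank '[[[0,18,0],-4,255],[[0,36,0],-4,255],[[8,36,0],-4,255],[[16,36,0],-4,255],[[20,36,0],-4,255],[[24,36,0],-4,255],[[28,36,0],-4,255],[[32,36,0],-4,255],[[36,36,0],-4,255],[[36,36,0],-4,255]]'; python3 k.py
```

```text
time: 7.2
eef_pos: [0.4963, -0.0655, 0.0181]
tcp_rot: [0.997, 0.08, 0.0, 0.0]
contact_force: [-0.0, -0.1, -0.2]
opening: -0.005
finger_force: 0.0
key px 76 yaw 0.80 x 477.1..591.9 y-line: at x530 72.8, at x650 74.4, at batten752 75.9 n 242
key px 176 yaw -0.10 x 532.5..592.6 y-line: at x530 37.2, at x650 37.0, at batten752 36.8 n 160
key px 283 yaw -0.16 x 495.7..594.4 y-line: at x530 -2.2, at x650 -2.6, at batten752 -2.9 n 250
key px 375 yaw -0.04 x 532.6..596.9 y-line: at x530 -37.8, at x650 -37.8, at batten752 -37.9 n 179
key px 467 yaw 0.04 x 532.7..600.5 y-line: at x530 -75.3, at x650 -75.2, at batten752 -75.1 n 165
key px 553 yaw 0.12 x 532.6..605.3 y-line: at x530 -113.0, at x650 -112.7, at batten752 -112.5 n 62
```

```bash
python3 -m crank '[[[3,0,0],0,255],[[6,0,0],0,255],[[9,1,0],0,255],[[12,1,0],0,255],[[15,1,0],0,255],[[18,1,0],0,255],[[18,1,0],0,255]]'; python3 k.py
```

```text
time: 7.95
eef_pos: [0.5141, -0.0637, 0.0181]
tcp_rot: [0.997, 0.08, 0.0, 0.0]
contact_force: [0.6, -0.1, 0.6]
opening: 0.002
finger_force: 0.0
key px 75 yaw 0.80 x 477.1..609.8 y-line: at x530 72.8, at x650 74.5, at batten752 75.9 n 259
key px 176 yaw -0.03 x 533.1..610.5 y-line: at x530 37.2, at x650 37.1, at batten752 37.1 n 199
key px 284 yaw 0.32 x 513.4..612.3 y-line: at x530 -2.2, at x650 -1.5, at batten752 -1.0 n 250
key px 370 yaw -0.06 x 533.2..614.8 y-line: at x530 -37.7, at x650 -37.8, at batten752 -38.0 n 220
key px 459 yaw 0.03 x 532.7..618.4 y-line: at x530 -75.3, at x650 -75.2, at batten752 -75.2 n 203
key px 542 yaw 0.01 x 532.7..623.2 y-line: at x530 -112.9, at x650 -112.9, at batten752 -112.8 n 76
```

```bash
python3 -m crank '[[[3,0,0],0,255],[[6,0,0],0,255],[[9,1,0],0,255],[[12,1,0],0,255],[[14,1,0],0,255],[[16,1,0],0,255],[[16,1,0],0,255]]'; python3 k.py
```

```text
time: 8.7
eef_pos: [0.5298, -0.0621, 0.0181]
tcp_rot: [0.997, 0.08, 0.0, 0.0]
contact_force: [-1.1, 0.6, -0.2]
opening: 0.002
finger_force: 0.0
key px 74 yaw 0.80 x 477.3..625.6 y-line: at x530 72.8, at x650 74.5, at batten752 75.9 n 292
key px 176 yaw -0.03 x 532.9..626.3 y-line: at x530 37.2, at x650 37.2, at batten752 37.1 n 236
key px 284 yaw 0.80 x 529.4..628.0 y-line: at x530 -2.5, at x650 -0.8, at batten752 0.6 n 251
key px 367 yaw -0.05 x 532.9..630.6 y-line: at x530 -37.7, at x650 -37.8, at batten752 -37.9 n 253
key px 453 yaw 0.05 x 533.1..634.2 y-line: at x530 -75.3, at x650 -75.2, at batten752 -75.1 n 237
key px 533 yaw 0.02 x 532.8..639.0 y-line: at x530 -112.9, at x650 -112.8, at batten752 -112.8 n 91
```

```bash
python3 -m crank '[[[-4,0,0],0,255],[[-4,-4,0],4,255],[[-4,-8,0],4,255],[[-4,-8,0],4,255],[[-2,-8,0],4,255],[[0,-8,0],4,255],[[1,-8,0],4,255],[[2,-8,0],4,255],[[3,-8,0],4,255],[[3,-8,0],4,255]]'; python3 k.py
```

```text
time: 9.75
eef_pos: [0.5298, -0.0539, 0.0178]
tcp_rot: [0.999, 0.045, -0.002, -0.0]
contact_force: [-6.0, -0.5, 4.7]
opening: -0.003
finger_force: 2.7
key px 0 yaw 0.05 x 532.6..599.7 y-line: at x530 112.3, at x650 112.4, at batten752 112.5 n 25
key px 75 yaw 0.91 x 484.1..632.0 y-line: at x530 72.7, at x650 74.6, at batten752 76.3 n 292
key px 178 yaw 0.07 x 533.2..630.1 y-line: at x530 37.1, at x650 37.2, at batten752 37.4 n 243
key px 290 yaw 0.68 x 530.1..629.2 y-line: at x530 -2.2, at x650 -0.8, at batten752 0.4 n 259
key px 384 yaw -0.00 x 533.1..629.3 y-line: at x530 -37.7, at x650 -37.7, at batten752 -37.7 n 253
key px 470 yaw 0.01 x 532.6..630.3 y-line: at x530 -75.2, at x650 -75.2, at batten752 -75.2 n 227
key px 551 yaw 0.04 x 532.9..628.4 y-line: at x530 -112.9, at x650 -112.8, at batten752 -112.7 n 71
```

Run:
```python
from h import *
print(get_state()["contact_force"],get_state()["finger_force"])
c=cam("wrist"); t=cam("scene")
a=c["frame"][150:400,100:500]; b=cv2.resize(t["frame"][160:290,190:400],None,fx=1.9,fy=1.9,interpolation=cv2.INTER_CUBIC)
a=cv2.resize(a,(400,250)); b=cv2.resize(b,(400,250)); cv2.imwrite("pics/w3.png",np.hstack([a,b]))
```

```text
[-5.52735982 -1.61357666  4.5773333 ] 2.6230977120576426
```

View pics/w3.png

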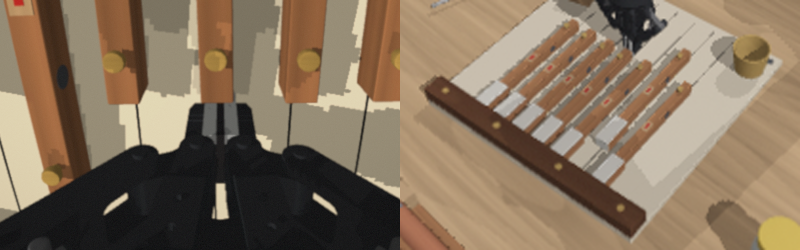

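The left crop shows the key's tail in line with its neighbours at (217,102), and the right crop shows its front at the batten. The 6 N force therefore comes from batten contact. I'll drag the tail left while pressing lightly.

```bash
python3 -m crank '[[[0,-1,0],0,255],[[0,-2,0],0,255],[[0,-3,0],0,255],[[0,-3,0],0,255]]'; python3 k.py | egrep "px (1|2|3|4)"
```

```text
time: 10.3
eef_pos: [0.5296, -0.0513, 0.0178]
tcp_rot: [0.999, 0.045, -0.002, 0.0]
contact_force: [-4.8, -3.4, 3.6]
opening: -0.001
finger_force: 2.5
key px 185 yaw -0.04 x 532.8..630.1 y-line: at x530 37.3, at x650 37.2, at batten752 37.1 n 252
key px 294 yaw 0.05 x 530.2..629.3 y-line: at x530 0.3, at x650 0.4, at batten752 0.5 n 259
key px 390 yaw 0.04 x 533.2..629.4 y-line: at x530 -37.7, at x650 -37.6, at batten752 -37.6 n 252
key px 476 yaw 0.07 x 533.0..630.5 y-line: at x530 -75.2, at x650 -75.1, at batten752 -75.0 n 217
```

```bash
python3 -m crank '[[[-5,0,0],0,255],[[-30,0,0],0,255],[[-68,0,0],0,255],[[-68,-20,0],-1.4,255],[[-68,-48,0],-1.4,255],[[-68,-75,0],-1.4,255],[[-68,-75,0],-1.4,255],[[-68,-75,0],-1.4,255]]'; python3 k.py
```

```text
time: 11.15
eef_pos: [0.4567, 0.018, 0.0181]
tcp_rot: [0.998, 0.058, 0.001, 0.0]
contact_force: [0.5, 0.0, 1.2]
opening: -0.006
finger_force: 0.0
key px 195 yaw -0.28 x 532.4..563.4 y-line: at x530 113.3, at x650 112.7, at batten752 112.2 n 93
key px 308 yaw 0.64 x 476.9..563.6 y-line: at x530 73.9, at x650 75.2, at batten752 76.3 n 233
key px 405 yaw -0.17 x 532.3..564.7 y-line: at x530 38.4, at x650 38.0, at batten752 37.7 n 95
key px 502 yaw 0.19 x 532.9..566.7 y-line: at x530 1.2, at x650 1.6, at batten752 1.9 n 73
```

```bash
python3 -m crank '[[[5,0,0],0,255],[[9,0,0],0,255],[[12,0,0],0,255],[[15,0,0],0,255],[[18,0,0],0,255],[[21,0,0],0,255],[[24,0,0],0,255],[[27,0.5,0],0,255],[[30,0.5,0],0,255],[[30,0.5,0],0,255]]'; python3 k.py
```

```text
time: 12.2
eef_pos: [0.4869, 0.0208, 0.0181]
tcp_rot: [0.998, 0.057, 0.0, 0.0]
contact_force: [-0.9, -0.3, 0.4]
opening: -0.006
finger_force: 0.0
key px 193 yaw -0.00 x 532.5..593.8 y-line: at x530 113.2, at x650 113.2, at batten752 113.2 n 172
key px 304 yaw 0.66 x 497.9..593.9 y-line: at x530 74.3, at x650 75.7, at batten752 76.9 n 252
key px 397 yaw 0.00 x 532.4..595.0 y-line: at x530 38.3, at x650 38.3, at batten752 38.3 n 174
key px 488 yaw 0.01 x 533.1..597.0 y-line: at x530 1.3, at x650 1.3, at batten752 1.4 n 141
key px 574 yaw -0.18 x 533.0..578.6 y-line: at x530 -36.7, at x650 -37.1, at batten752 -37.4 n 26
```

```bash
python3 -m crank '[[[4,0,0],0.5,255],[[8,0,0],0.5,255],[[12,0,0],0.5,255],[[16,0,0],0.5,255],[[20,0.4,0],0.5,255],[[24,0.5,0],0.5,255],[[27,0.5,0],0.5,255],[[29,0.5,0],0.5,255],[[31,0.5,0],0.5,255],[[31,0.5,0],0.5,255]]'; python3 k.py
```

```text
time: 13.25
eef_pos: [0.5175, 0.0238, 0.018]
tcp_rot: [0.999, 0.053, 0.0, 0.0]
contact_force: [-0.3, 0.0, 0.0]
opening: -0.0
finger_force: 0.0
key px 191 yaw -0.03 x 533.0..624.9 y-line: at x530 113.3, at x650 113.2, at batten752 113.2 n 239
key px 304 yaw 0.25 x 528.2..624.6 y-line: at x530 73.8, at x650 74.3, at batten752 74.7 n 252
key px 391 yaw 0.01 x 533.0..625.3 y-line: at x530 38.3, at x650 38.3, at batten752 38.4 n 244
key px 477 yaw 0.09 x 533.4..627.0 y-line: at x530 1.3, at x650 1.4, at batten752 1.6 n 214
key px 559 yaw 0.03 x 533.1..611.5 y-line: at x530 -36.8, at x650 -36.7, at batten752 -36.7 n 48
```

```bash
python3 -m crank '[[[-3,0,0],-2,255],[[-3,4,0],-4,255],[[-3,8,0],-4,255],[[-1,8,0],-4,255],[[0,8,0],-4,255],[[1,8,0],-4,255],[[2,8,0],-4,255],[[3,8,0],-4,255],[[3,8,0],-4,255]]'; python3 k.py|head -3
```

```text
time: 14.2
eef_pos: [0.5211, 0.0162, 0.018]
tcp_rot: [0.996, 0.087, 0.0, -0.0]
contact_force: [-0.7, -0.3, 0.8]
opening: -0.002
finger_force: 0.3
key px 189 yaw 0.04 x 532.9..624.7 y-line: at x530 113.2, at x650 113.2, at batten752 113.3 n 239
key px 291 yaw 0.36 x 528.4..627.2 y-line: at x530 73.9, at x650 74.6, at batten752 75.3 n 251
key px 374 yaw 0.00 x 533.0..630.4 y-line: at x530 38.3, at x650 38.3, at batten752 38.3 n 252
```

```bash
python3 -m crank '[[[0.7,0,0],0,255],[[1.4,0,0],0,255],[[2,0,0],0,255],[[2,0,0],0,255]]'; python3 k.py|head -3
```

```text
time: 14.65
eef_pos: [0.5229, 0.0165, 0.0179]
tcp_rot: [0.996, 0.088, -0.0, -0.0]
contact_force: [-0.8, -0.9, -0.4]
opening: 0.001
finger_force: 0.5
key px 189 yaw 0.05 x 532.9..626.5 y-line: at x530 113.2, at x650 113.3, at batten752 113.4 n 242
key px 291 yaw 0.40 x 530.2..629.0 y-line: at x530 73.9, at x650 74.8, at batten752 75.5 n 251
key px 373 yaw -0.04 x 533.0..632.2 y-line: at x530 38.4, at x650 38.3, at batten752 38.2 n 257
```

```bash
python3 -m crank '[[[-4,0,0],0,255],[[-4,-4,0],4.5,255],[[-4,-8,0],4.5,255],[[-4,-8,0],4.5,255],[[-2,-8,0],4.5,255],[[0,-8,0],4.5,255],[[1,-8,0],4.5,255],[[2,-8,0],4.5,255],[[3,-8,0],4.5,255],[[4,-8,0],4.5,255]]'; python3 k.py|head -3
```

```text
time: 15.7
eef_pos: [0.5221, 0.0247, 0.0176]
tcp_rot: [0.999, 0.049, -0.005, 0.0]
contact_force: [-12.1, -3.8, 11.0]
opening: 0.003
finger_force: 6.6
key px 188 yaw -0.03 x 533.1..629.6 y-line: at x530 113.3, at x650 113.2, at batten752 113.2 n 253
key px 302 yaw 0.29 x 532.8..629.1 y-line: at x530 74.1, at x650 74.7, at batten752 75.2 n 253
key px 391 yaw 0.04 x 533.1..629.6 y-line: at x530 38.3, at x650 38.4, at batten752 38.5 n 253
```

```bash
python3 -m crank '[[[-1,0,0],0,255],[[-1,-0.8,0],0,255],[[-1,-1.6,0],0,255],[[-1,-1.6,0],0,255],[[-1,-1.6,0],0,255]]'; python3 k.py|head -3
```

```text
time: 16.25
eef_pos: [0.522, 0.0258, 0.0175]
tcp_rot: [0.999, 0.049, -0.003, 0.001]
contact_force: [-6.8, -3.7, 4.3]
opening: -0.001
finger_force: 3.8
key px 191 yaw -0.02 x 533.2..629.6 y-line: at x530 113.3, at x650 113.2, at batten752 113.2 n 254
key px 304 yaw -0.01 x 532.8..629.1 y-line: at x530 75.1, at x650 75.1, at batten752 75.1 n 253
key px 393 yaw 0.05 x 533.1..629.6 y-line: at x530 38.3, at x650 38.4, at batten752 38.5 n 251
```

Key f is square and within 0.7 mm of its line. I'll retreat to the earlier overview pose and verify.

```bash
python3 -m crank '[[[-5,0,0],0,255],[[-25,0,0],0,255],[[-25,0,-40],0,255],[[-25,0,-80],0,255],[[-25,10,-120],0,255],[[0,20,-160],0,255],[[40,30,-200],0,255],[[80,40,-230],0,255],[[105,48,-230],0,255],[[105,48,-230],0,255]]'; python3 -m crank '[[[0,0,0],0,255],[[0,0,0],0,255]]'; python3 k.py; python3 m.py|grep head
python3 -c "
from h import *
cv2.imwrite('pics/w4.png',cam('wrist')['frame'])"
```

```text
time: 17.3
eef_pos: [0.6375, -0.0121, 0.2499]
tcp_rot: [0.999, 0.048, 0.003, 0.001]
contact_force: [-0.1, 0.8, -0.1]
opening: 0.002
finger_force: 0.0
time: 17.5
eef_pos: [0.6323, -0.0106, 0.2467]
tcp_rot: [0.999, 0.048, -0.001, -0.0]
contact_force: [-0.1, -1.2, 0.2]
opening: -0.001
finger_force: 0.0
key px 300 yaw -0.20 x 533.5..753.9 y-line: at x530 38.5, at x650 38.1, at batten752 37.8 n 205
key px 261 yaw 0.40 x 534.7..752.4 y-line: at x530 74.1, at x650 75.0, at batten752 75.7 n 199
key px 338 yaw -0.10 x 534.7..752.1 y-line: at x530 1.2, at x650 1.0, at batten752 0.8 n 204
key px 372 yaw -0.16 x 533.2..752.4 y-line: at x530 -37.2, at x650 -37.5, at batten752 -37.8 n 205
key px 222 yaw 0.25 x 533.4..752.0 y-line: at x530 113.0, at x650 113.5, at batten752 113.9 n 203
key px 405 yaw -0.03 x 534.3..752.0 y-line: at x530 -75.5, at x650 -75.5, at batten752 -75.6 n 195
key px 437 yaw -0.16 x 534.0..751.9 y-line: at x530 -112.9, at x650 -113.3, at batten752 -113.6 n 156
head [723.3  82.2] [46.6 22.3] 6.0 [235.  58.] 0.033
head [727.5  44.2] [46.2 22.5] 5.79 [273.  58.] 0.033
head [730.5   6.7] [46.9 21.3] 5.59 [311.  57.] 0.033
head [735.1 -30.7] [47.  22.5] 6.27 [349.  57.] 0.033
head [738.6 -68.9] [47.9 23.2] 6.02 [388.  58.] 0.0329
head [ 742.3 -106.6] [47.3 23.2] 5.98 [426.  58.] 0.0329
head [ 745.9 -144.3] [47.7 23.2] 5.7 [464.  59.] 0.0329
```

View pics/w4.png

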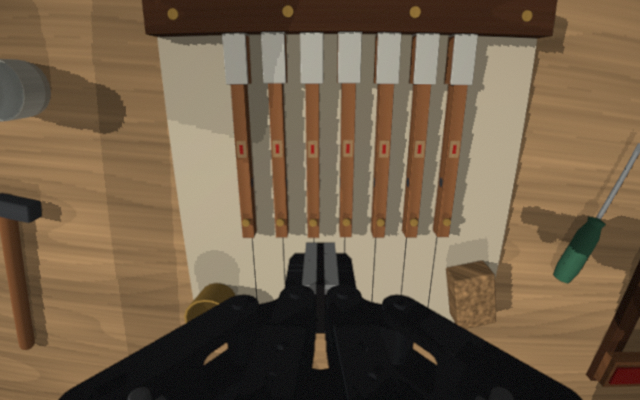

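All seven fronts sit along the batten at row ~34, spaced evenly from 235 to 464. The five row keys are unmoved, and the two pushed keys are on their lines to within 1 mm and square.

```bash
python3 -c "
from plant import ctrl
print(ctrl.sign_off())"
```

```text
the job is handed in; nothing more can be done
None
```

Job handed in: both slipped keys (second and fourth places) are square against the batten and measured within 1 mm of their lines, and the other five keys measured unmoved.

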